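# Square up the cells and close the cam clamp of a battery-pack jig

## Robot

A 6-joint arm with a two-finger parallel gripper is mounted at the origin on the work surface. World frame = base frame: x ahead of the robot, y to its left, z up, the work surface at z = 0. Lengths are in m, angles in rad, forces in N, time in s.
With the tool pointing down it reaches from about 0.35 to 0.875 m from the base axis. Payload 15.5 kg.
Tool frame: the origin (TCP) lies midway between the tips of the shut fingers; the grasp point (between the pads) lies manip.grip_point_offset behind it (manip.grip_point_offset is the distance from the TCP to the grasp point, in m); z points along the fingers, y is the line along which they close (so a half turn about z gives the same grasp; the last joint's range is limited). The gripper opens to 85 mm and grips with 20 to 120 N. Pads are 22 mm wide; open, the fingers measure 114 mm over their backs; the gripper's body (76 mm by 85 mm) begins 54 mm behind the grasp point. The pads swing forward as they close: fully open they stand 13 mm farther back than shut.
Start: joints at [-1.218, 0.494, 1.345, -0, 1.302, -0.096], TCP at [0.271, -0.563, 0.231] pointing down, gripper open.
Joint ranges: [-2.91, 2.91], [-0.82, 2.16], [0.22, 2.67], [-1.22, 4.37], [0.12, 2.79], [-3.08, 3.08]. Speed limits (rad/s): [1.89, 1.89, 2.57, 3.01, 3.01, 3.01].

## Interface

Orientations are given as a rotation vector (axis times angle).
In Python, from rig import read_state, cams, workorder, manip gives the robot as it stands.
- The arm moves only by the tool servo_tool, never from a script. Its argument "series" is a list that holds one entry, the list of rows, each a list of 7 numbers: the shift along the world's x, y, z in cm, then the turn, a rotation vector about the world's x, y, z in rad, then the finger opening in cm, from 0 to 8.54. A call has 1 to 8 rows; each row shifts and turns the commanded pose from where the row before left it; what a row does not reach is not made up. A row lasts 1/12 s, in which the tool goes at most 41.7 mm and 7.16 degrees, less where a joint would pass 70% of its speed; a pose out of reach is approached as far as the arm can. A call is refused whole if a number of a shift passes 4.17 or a number of a turn 0.125, either way. A call with a gripper value outside its range is refused whole. The fingers move at their own pace and stop on an object; "force" is the grip in N (left out, the last holds). Time passes only in rows, so rows that do not move let the fingers close. It gives the time, the measured TCP pose, the force, the opening and the grip force at its end, in the units of the state.
- read_state(): the state, without advancing time (a new reading comes with each control period).
- cams.get_image(name): name is "scene" or "top"; returns the picture (384x512x3 uint8, red, green, blue); there is no depth.
- cams.calibration(name): a dict with "fovy" (degrees; the focal length in pixels is half the picture's height over the tangent of half this angle, whatever the lens; pixels are square), "cx", "cy" (the principal point, pixels), "rvec" (rotation vector, rad) and "tvec" (3), from world to camera coordinates, as OpenCV has them. Camera axes: x right, y down, z forward; pixel columns grow to the right and rows downward; lengths in m; the calibration is good to about 2 mm. A picture is of the moment at which its call begins. calibration takes no time and is no camera call.
- workorder.job_done(): hands the job in; it is judged then, once.
Trained networks look in the newest picture that a camera, given by its name, has taken for a name from the list of things; names that differ only in an ending like _2 or _b are one class to them, and where a whole thing is asked for, a point or a joint stands for the part that bears it (a point fixed in the world has none). Each returns a list of dicts, best first, with "conf" (0 to 1); they miss things now and then, are a little off and sometimes report something else, mostly with a low value. They report only what shows in the picture. A call takes as long as a camera call. They do not tell look-alikes from the thing itself.
- cams.recognise(query, camera): "box" ([left, top, right, bottom] in pixels, round what is visible of it).
- cams.landmark_of(query, camera): "pixel" ([column, row] in pixels: a listed point, or the origin of a listed thing).
The state is a dict: "time_s": time; "q": joint angles; "dq": joint speeds; "effort": joint torques, N m; "tcp_pos": TCP position; "eef_rot": TCP orientation; "contact_force": force on the tool from outside, world axes, zero at the start; "torque": the same for the moment, N m; "width": finger opening in m; "finger_force": force on a finger pad.
Only numpy, scipy, OpenCV 4.12 (cv2) and the standard library are available. Lean on these libraries where they do the work, as an engineer would, in place of code of your own. Each camera call takes 0.05 s, during which the arm holds its last target. There are 200 camera calls.

## Task

Four battery cells stand loosely in the pack jig. With a fingertip push the cells that stand out in front of the row back against the jig's rear fence, so that all four are in line and upright; then, with one finger, push the cam lever round to its stop so that the pressure pad clamps the row. Do not pick up or lift any cell, and leave the other things on the bench where they are.

Things in the scene. Friction and masses are not known exactly. Their poses are not given: they have to be found in the camera images.
- jig: Pack-clamping jig, bolted down. Origin on the bench top under the row's line; its x points from the open front to the rear fence, y along the row from the cam lever to the end stop, z up. Aluminium base plate 12 mm thick, x -70 to +60 mm, y -85 to +140 mm. The row stands between pressure pad and end stop with about 1 mm between cells, places at about y = 40, 61, 83, 104 mm.
- fence_line (a point): Front face of the jig's black rear fence at the height of the base plate's top, middle of the row: x = +20 mm, y = 72 mm, 12 mm above the bench. The fence runs from y = 24 to 132 mm and its top is 46 mm above the bench. A cell that is home touches it: its origin is then at x = 0 of the jig.
- end_stop (a point): Face of the jig's end stop (block at the +y end of the row) at the base plate's top: x = 0, y = 115 mm, 12 mm above the bench. The block is 40 mm deep in x, 20 mm thick, its top 56 mm above the bench.
- cell_a: Battery cell, yellow-green sleeve, black top, standing on the base plate: 40 mm (x) by 20 mm (y), oval with round ends, 50 mm high, 95 g. Origin: centre of its underside; axes parallel to the jig's. Home, or standing out to the front (jig -x) by up to 28 mm: one or two of the four do, in any order of names. Pushed on its front end below mid-height it slides without tipping.
- cam_lever (a joint): Angle of the jig's cam lever about its upright pivot: 0 fully open, 1.75 rad closed against the stop pin, growing anticlockwise from above. In the jig's frame the lever points (joint - 1.75) rad from +x: open to -y (outward), closed to +x (rear). Starts at 0 to 0.4. Takes 2 to 3 N at the push point; stays where left; the last 0.45 rad also squeeze the pad's springs.
- lever_pivot (a point): Lever's pivot axis, 33 mm above the bench, at x = 0, y = -45 mm of the jig. The cam on it reaches up to 35 mm from the axis, 20 to 36 mm above the bench, with a screw head to 45 mm.
- lever_push (a point): Point on the middle line of the lever's flat steel bar, 85 mm from the pivot axis, 33 mm above the bench, where a finger can push. The bar is 9 mm wide and 14 mm high (26 to 40 mm above the bench) and ends 114 mm from the axis; beyond it is a ball knob of 26 mm diameter, centre 129 mm from the axis.
- pad: Sprung pressure pad, rubber-faced, 40 mm wide (17 to 57 mm above the bench), moved towards the cells (jig +y) by the cam, up to 9.4 mm. Origin: lower middle of its face, 12 mm above the bench, at y = 28 mm of the jig when the lever is at 0. Squeezes the row with about 15 N when the lever is closed.
- cell_b: As cell_a.
- cell_c: As cell_a.
- cell_d: As cell_a.
- spare_cell_1: A spare cell as cell_a, standing on the bench in front of the jig's lever end. Leave alone.
- spare_cell_2: A spare cell standing on the bench behind the jig's fence. Leave alone.
- tape_roll: Roll of amber tape lying flat behind the jig, 84 mm diameter, 19 mm high. Leave alone.
- screwdriver: Screwdriver 170 mm long lying on the bench to the right. Leave alone.
- multimeter: Yellow and black multimeter 175 by 86 by 40 mm lying on the bench to the left. Leave alone.
- finished_pack: Finished, taped pack of four cells 40 by 81 by 51 mm, standing on the bench to the right. Leave alone.
- flux_bottle: Small white bottle 85 mm high, 38 mm diameter, on the bench to the left. Leave alone.
Things that resemble listed ones, but are neither listed nor needed, are in the scene too. What is shaped like the cell_c but pink or purple is not meant.

How it is judged:
On the way, in this order (a step that is already met when the one before it is completed fails the run):
1. all four cells in line against the rear fence, the lever not yet closed (x of cell_a in the frame of jig between -0.003 and 0.003 m and x of cell_b in the frame of jig between -0.003 and 0.003 m and x of cell_c in the frame of jig between -0.003 and 0.003 m and x of cell_d in the frame of jig between -0.003 and 0.003 m and value of joint cam_lever below 1 rad), for 0.2 s.
2. the cam lever pushed round to its stop (value of joint cam_lever above 1.6 rad), for 0.2 s.
At the end, for the whole second after the job is handed in: All four cells upright (within 0.06 rad), at rest and within 3 mm of touching the rear fence, the cam lever within 0.15 rad of its stop, and the pressure pad pressing on the row with more than 5 N (x of cell_a in the frame of jig between -0.003 and 0.003 m and x of cell_b in the frame of jig between -0.003 and 0.003 m and x of cell_c in the frame of jig between -0.003 and 0.003 m and x of cell_d in the frame of jig between -0.003 and 0.003 m and angle between each of cell_a, cell_b, cell_c, cell_d's own z axis and vertical below 0.06 rad and value of joint cam_lever above 1.6 rad and contact force between pad and anything else above 5 N and linear speed of each of cell_a, cell_b, cell_c, cell_d below 0.02 m/s).
It fails at once if a cell of the row lifted more than 6 mm off the base plate (height (world z) of any of cell_a, cell_b, cell_c, cell_d above 0.018 m).
It fails at once if a cell of the row tipped by more than 0.3 rad (angle between any of cell_a, cell_b, cell_c, cell_d's own z axis and vertical above 0.3 rad).
It fails at once if another thing on the bench moved by more than 15 mm (distance of any of spare_cell_1, spare_cell_2, tape_roll, screwdriver, multimeter, finished_pack, flux_bottle from where it was at the start of the episode above 0.015 m).
It also fails if it takes over 51 s, if anything falls off the work surface, if the arm or the gripper's body presses on something with over 40 N, if the wrist force passes 120 N, or if a joint passes its speed limit or range.

## Working session

There is one attempt and no reset: what is moved stays moved. The work goes in short steps, Python scripts to look and compute and a tool call to move; the robot and the scene stay as the last step left them, time stands still between calls to the robot, and variables do not carry over. Pictures are saved under pics/ and viewed, at most 10 in all, crops included, and the job is handed in when it is done.

Besides the shell and the picture viewer there is one more tool, called after "Call:" as name([rows], argument=value, ...), one row to a line, values as JSON. servo_tool: Moves the arm, as the interface text tells. Its arguments: {"type":"object","properties":{"series":{"type":"array","items":{"type":"array","items":{"type":"array","items":{"type":"number"}}}},"force":{"type":"number"}},"required":["series"]}

```bash
mkdir -p pics; cat > h.py <<'E'
from rig import read_state, cams, workorder, manip
import numpy as np, cv2
def cal(n):
    c=cams.calibration(n); f=192/np.tan(np.radians(c["fovy"])/2)
    K=np.array([[f,0,c["cx"]],[0,f,c["cy"]],[0,0,1]]); return K,np.array(c["rvec"],float),np.array(c["tvec"],float)
def ray(n,px,z):
    K,r,t=cal(n); R=cv2.Rodrigues(r)[0]; d=R.T@np.linalg.inv(K)@np.array([px[0],px[1],1.]); o=-R.T@t
    return o+d*(z-o[2])/d[2]
def proj(n,P):
    K,r,t=cal(n); return cv2.projectPoints(np.array(P,float).reshape(-1,3),r,t,K,None)[0].reshape(-1,2)
def save(n,name,box=None,s=1):
    im=cams.get_image(n)[:,:,::-1]
    if box: im=im[box[1]:box[3],box[0]:box[2]]
    cv2.imwrite("pics/"+name,cv2.resize(im,None,fx=s,fy=s,interpolation=cv2.INTER_CUBIC))
E
python3 - <<'E'
from h import *
for n in("scene","top"):
    save(n,n+"0.png",s=1.5)
    for q,z in(("fence_line",.012),("end_stop",.012),("lever_pivot",.033),("lever_push",.033),("pad",.012),("jig",0),("cell_a",.012)):
        for d in cams.landmark_of(q,n)[:8]: print(n,q,round(d["conf"],2),np.round(d["pixel"]),np.round(ray(n,d["pixel"],z),4))
s=read_state();print(s["time_s"],s["tcp_pos"],s["eef_rot"],s["width"])
E
```

```text
scene fence_line 0.61 [258. 218.] [0.6042 0.0765 0.012 ]
scene end_stop 0.92 [274. 218.] [0.5712 0.1017 0.012 ]
scene end_stop 0.56 [272. 211.] [0.5591 0.0787 0.012 ]
scene lever_pivot 0.69 [231. 192.] [ 0.6144 -0.0317  0.033 ]
scene lever_push 0.62 [206. 180.] [ 0.6395 -0.1198  0.033 ]
scene pad 0.66 [244. 203.] [0.5985 0.0063 0.012 ]
scene pad 0.59 [250. 203.] [0.585  0.0149 0.012 ]
scene pad 0.53 [259. 208.] [0.5767 0.0464 0.012 ]
scene pad 0.28 [250. 174.] [ 0.5052 -0.0899  0.012 ]
scene jig 0.97 [245. 204.] [5.904e-01 1.000e-04 0.000e+00]
scene cell_a 0.82 [206. 238.] [0.7562 0.0555 0.012 ]
scene cell_a 0.71 [308. 199.] [0.4442 0.0993 0.012 ]
scene cell_a 0.7 [273. 216.] [0.5677 0.0949 0.012 ]
scene cell_a 0.69 [272. 213.] [0.5629 0.085  0.012 ]
scene cell_a 0.6 [263. 206.] [0.5644 0.0453 0.012 ]
scene cell_a 0.46 [261. 210.] [0.5805 0.0569 0.012 ]
top fence_line 0.92 [234. 173.] [0.606 0.064 0.012]
top end_stop 0.62 [215. 151.] [0.6822 0.1289 0.012 ]
top end_stop 0.61 [222. 183.] [0.5722 0.1051 0.012 ]
top lever_pivot 0.91 [267. 175.] [ 0.5945 -0.0461  0.033 ]
top lever_pivot 0.25 [227. 181.] [0.5772 0.0882 0.033 ]
top lever_push 0.81 [291. 157.] [ 0.652  -0.1277  0.033 ]
top lever_push 0.47 [137. 174.] [0.6089 0.3881 0.033 ]
top pad 0.57 [247. 181.] [0.5782 0.0221 0.012 ]
top jig 0.62 [257. 178.] [ 0.5874 -0.0108  0.    ]
top cell_a 0.66 [231. 184.] [0.5674 0.078  0.012 ]
top cell_a 0.65 [222. 180.] [0.581  0.1063 0.012 ]
top cell_a 0.63 [232. 226.] [0.4253 0.0747 0.012 ]
top cell_a 0.54 [238. 181.] [0.579  0.0538 0.012 ]
top cell_a 0.54 [239. 131.] [0.7467 0.0442 0.012 ]
top cell_a 0.5 [244. 190.] [0.5467 0.033  0.012 ]
0.8 [ 0.27061869 -0.56337499  0.23127545] [-3.06315934e+00 -6.97517833e-01 -2.59054906e-05] 0.08563110745789844
```

View pics/top0.png

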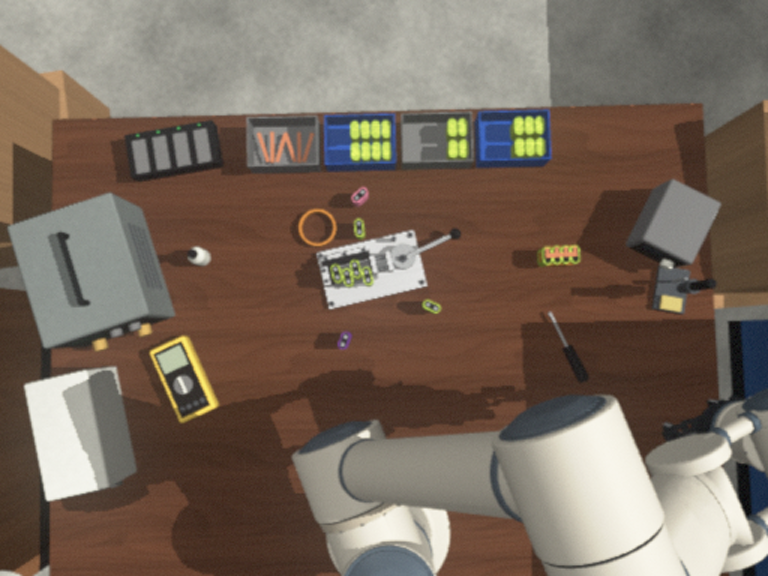

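View pics/scene0.png

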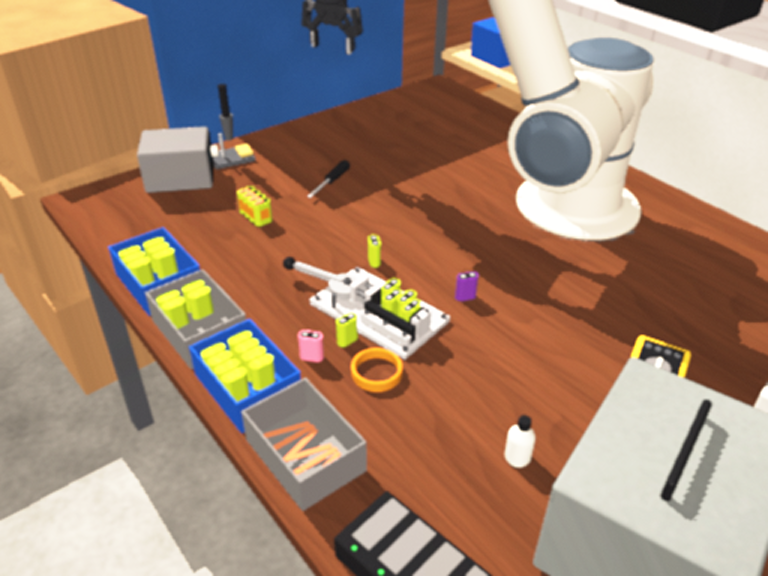

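The top view shows the jig at (372,270)/1.5 turned about 0.23 rad, with the lever pointing right and up to (455,233)/1.5. The row is yellow-green. The pink cell (360,195) and purple cell (344,340) are decoys, and the loose green cells at (359,228) and (431,306) are the spares.

```bash
python3 - <<'E'
from h import *
save("top","topc.png",(200,140,312,215),7)
save("scene","scenec.png",(185,165,310,245),6.4)
# white plate outline
im=cams.get_image("top").astype(int); 
m=((im.min(2)>110)&(im.max(2)-im.min(2)<50)).astype(np.uint8); m[:140]=0;m[215:]=0;m[:,:200]=0;m[:,300:]=0
m=cv2.morphologyEx(m,cv2.MORPH_OPEN,np.ones((5,5)))
c=max(cv2.findContours(m,0,2)[0],key=cv2.contourArea)
b=cv2.boxPoints(cv2.minAreaRect(c)); print(b)
for p in b: print(p,ray("top",p,.012))
for n in("top","scene"):print(n,proj(n,[[.59,0,.012],[.6,0,.012],[.59,.01,.012],[.59,0,.022]]))
E
```

```text
[[210.01575 167.73311]
 [275.94885 152.11739]
 [284.98425 190.26689]
 [219.05115 205.88261]]
[210.01575 167.73311] [0.62496091 0.14620971 0.012     ]
[275.94885 152.11739] [ 0.6724139  -0.07777631  0.012     ]
[284.98425 190.26689] [ 0.54231818 -0.10449453  0.012     ]
[219.05115 205.88261] [0.49540458 0.11831562 0.012     ]
top [[253.57674662 176.94592817]
 [253.50222875 173.99458317]
 [250.61101687 177.02094459]
 [253.5651816  176.64095015]]
scene [[245.0855851  200.81311215]
 [242.1743574  202.2349212 ]
 [247.27924678 202.6880326 ]
 [245.07712955 198.02714758]]
```

View pics/topc.png

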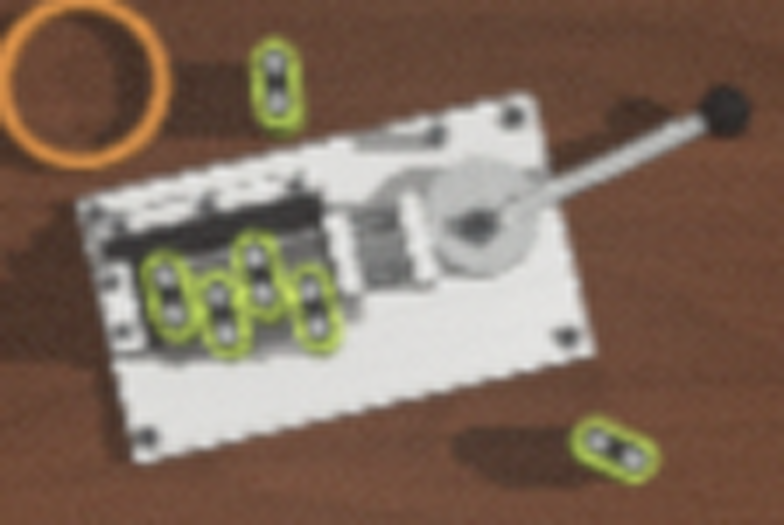

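View pics/scenec.png

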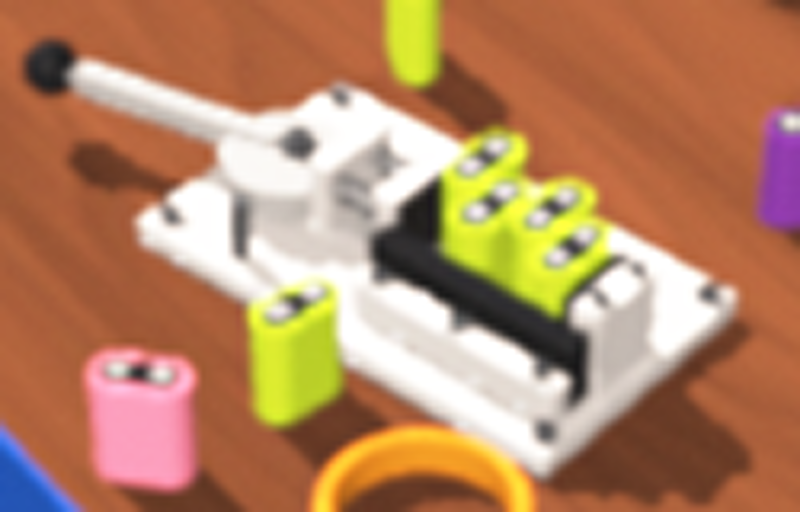

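The crops show, from left to right in the top crop, tops at (168,297), (225,315), (262,275) and (313,310). The second (y≈83) and fourth (y≈40) stand out to the front. I'll check the jig pose against these.

```bash
cat >> h.py <<'E'
O=np.array([.5943,-.0053]);Y=.208
c,s=np.cos(Y),np.sin(Y);R2=np.array([[c,-s],[s,c]])
def toj(p): return R2.T@(np.array(p)[:2]-O)
def tow(x,y): return R2@np.array([x,y])+O
E
python3 - <<'E'
from h import *
for p in((168,297),(225,315),(262,275),(313,310)): print("top",toj(ray("top",(200+p[0]/7-.5+.07,140+p[1]/7-.43),.062)))
for p in((485,155),(490,203),(555,208),(575,248)): print("scene",toj(ray("scene",(185+p[0]/6.4-.43,165+p[1]/6.4-.43),.062)))
k=toj(ray("top",(200+725/7-.43,140+110/7-.43),.033));print("knob",k,np.arctan2(k[1]+.045,k[0])+1.75)
k=toj(ray("scene",(185+50/6.4-.43,165+67/6.4-.43),.033));print("knob",k,np.arctan2(k[1]+.045,k[0])+1.75)
for p in((340,95),(710,293),(545,430),(170,215)):print("sc screws",toj(ray("scene",(185+p[0]/6.4-.43,165+p[1]/6.4-.43),.012)))
for p in((513,117),(566,337),(148,437),(94,213)):print("top screws",toj(ray("top",(200+p[0]/7-.43,140+p[1]/7-.43),.012)))
sp=[(615,450),(275,84)]
for p in sp: print("spare",ray("top",(200+p[0]/7-.43,140+p[1]/7-.43),.05))
print(manip.grip_point_offset)
import cv2 as v
print(v.Rodrigues(np.array(read_state()["eef_rot"]))[0])
E
```

```text
top [-0.00163417  0.10582199]
top [-0.0159284   0.08197032]
top [-0.00174353  0.06098653]
top [-0.02311263  0.0416746 ]
scene [-0.02289081  0.04316968]
scene [-1.52572362e-05  6.48003160e-02]
scene [-0.01497778  0.08696954]
scene [-0.00055057  0.10881728]
knob [ 0.02711166 -0.17092988] 0.3912586507288718
knob [ 0.02820616 -0.16706059] 0.40630062771648645
sc screws [-0.0617993  -0.07370901]
sc screws [-0.06206644  0.13504693]
sc screws [0.04799941 0.13425141]
sc screws [ 0.04984788 -0.07246411]
top screws [ 0.05007651 -0.07354648]
top screws [-0.05942396 -0.07343062]
top screws [-0.0598164   0.13299137]
top screws [0.05146712 0.13384882]
spare [ 0.4949495  -0.10846253  0.05      ]
spare [0.67127576 0.04632257 0.05      ]
0.0187
[[ 9.01406087e-01  4.32974671e-01 -9.43604240e-06]
 [ 4.32974672e-01 -9.01406087e-01  4.02547534e-06]
 [-6.76277719e-06 -7.71415533e-06 -1.00000000e+00]]
```

Call:
servo_tool([
  [[1.23,2.92,0,0,0,-0.03,0],[1.23,2.92,0,0,0,-0.03,0],[1.23,2.92,0,0,0,-0.03,0],[1.23,2.92,0,0,0,-0.03,0],[1.23,2.92,0,0,0,-0.03,0],[1.23,2.92,0,0,0,-0.03,0],[1.23,2.92,0,0,0,-0.03,0],[1.23,2.92,0,0,0,-0.03,0]],
], force=40)

```text
time_s: 1.62
tcp_pos: [0.3694, -0.3284, 0.2314]
eef_rot: [3.125, 0.323, 0.0]
contact_force: [0.9, -0.6, 0.8]
width: -0.0
finger_force: 0.0
```

Call:
servo_tool([
  [[1.23,2.92,0,0,0,0,0],[1.23,2.92,0,0,0,0,0],[1.23,2.92,0,0,0,0,0],[1.23,2.92,0,0,0,0,0],[1.23,2.92,0,0,0,0,0],[1.23,2.92,0,0,0,0,0],[1.23,2.92,0,0,0,0,0],[1.23,2.92,0,0,0,0,0]],
])

```text
time_s: 2.28
tcp_pos: [0.4678, -0.0947, 0.2315]
eef_rot: [3.124, 0.326, 0.001]
contact_force: [0.8, -0.7, 0.5]
width: -0.0004
finger_force: 0.0
```

Call:
servo_tool([
  [[1.23,2.92,0,0,0,0,0],[1.23,2.92,0,0,0,0,0],[1.23,2.92,0,0,0,0,0],[1.23,2.92,0,0,0,0,0],[0,0,0,0,0,0,0],[0,0,0,0,0,0,0],[0,0,0,0,0,0,0]],
])

```text
time_s: 2.87
tcp_pos: [0.5164, 0.0205, 0.2312]
eef_rot: [3.124, 0.327, -0.0]
contact_force: [0.3, 0.1, 0.4]
width: 0.0002
finger_force: 0.0
```

Call:
servo_tool([
  [[0,0,-3.5,0,0,0,0],[0,0,-3.5,0,0,0,0],[0,0,-3.5,0,0,0,0],[0,0,-3.5,0,0,0,0],[0,0,-3.5,0,0,0,0],[0,0,-1.6,0,0,0,0],[0,0,-1.6,0,0,0,0],[0,0,0,0,0,0,0]],
])

```text
time_s: 3.53
tcp_pos: [0.5149, 0.0195, 0.0219]
eef_rot: [-3.124, -0.323, 0.006]
contact_force: [-1.3, -0.1, 0.1]
width: -0.0
finger_force: 0.0
```

```bash
python3 - <<'E'
from h import *
save("top","t2.png",(200,140,312,215),7)
s=read_state();print(s["tcp_pos"],toj(s["tcp_pos"]),s["contact_force"])
E
```

```text
[0.5156122  0.01964481 0.0234487 ] [-0.07184056  0.04065644] [0.66667299 0.07849433 0.00918436]
```

View pics/t2.png

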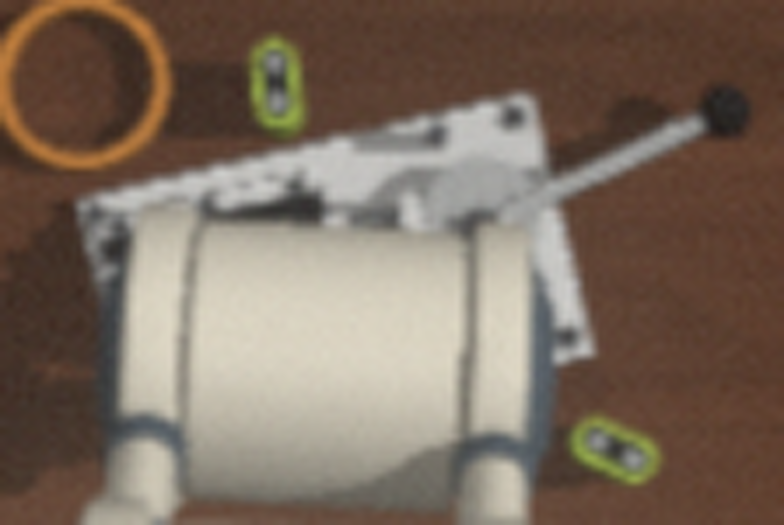

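The arm covers the row, as expected; the lever and spares haven't moved. I'll push along jig +x.

Call:
servo_tool([
  [[0.39,0.083,0,0,0,0,0],[0.39,0.083,0,0,0,0,0],[0.39,0.083,0,0,0,0,0],[0.39,0.083,0,0,0,0,0],[0.39,0.083,0,0,0,0,0],[0.39,0.083,0,0,0,0,0],[0.39,0.083,0,0,0,0,0],[0.39,0.083,0,0,0,0,0]],
])

```text
time_s: 4.25
tcp_pos: [0.5482, 0.0274, 0.0243]
eef_rot: [3.125, 0.326, -0.0]
contact_force: [-1.9, -0.7, 0.0]
width: -0.0001
finger_force: 0.6
```

Call:
servo_tool([
  [[0.29,0.062,0,0,0,0,0],[0.2,0.041,0,0,0,0,0],[0,0,0,0,0,0,0]],
])

```text
time_s: 4.5
tcp_pos: [0.5532, 0.0284, 0.0242]
eef_rot: [3.125, 0.326, 0.001]
contact_force: [-0.7, 0.4, -0.1]
width: -0.0001
finger_force: 0.0
```

```bash
python3 - <<'E'
from h import *
save("scene","s3.png",(185,165,310,245),6.4)
s=read_state();print(s["tcp_pos"],toj(s["tcp_pos"]),s["contact_force"])
E
```

```text
[0.55295849 0.02835492 0.02423602] [-0.03350057  0.04146668] [-0.56000393  0.12237696  0.45909205]
```

View pics/s3.png

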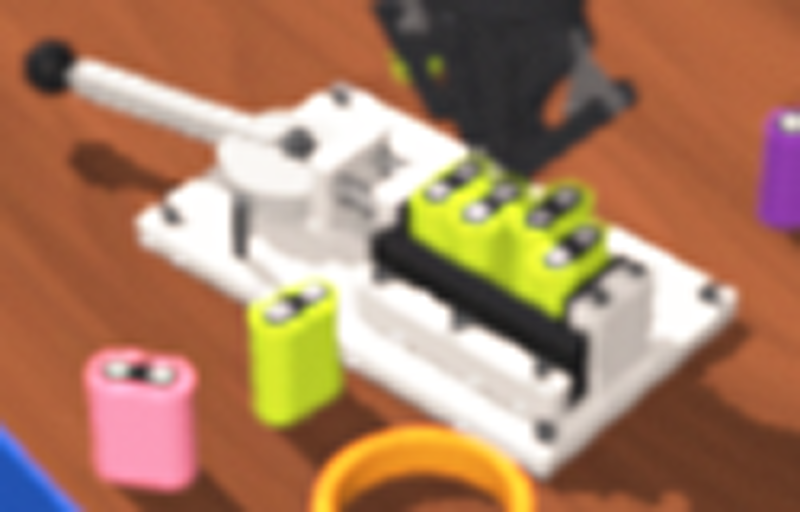

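The first cell's top is now at (455,182), almost in line with its neighbours. I'll advance gently until it meets the fence.

Call:
servo_tool([
  [[0.1,0.021,0,0,0,0,0],[0.1,0.021,0,0,0,0,0],[0,0,0,0,0,0,0]],
])

```text
time_s: 4.8
tcp_pos: [0.5546, 0.0287, 0.0242]
eef_rot: [-3.125, -0.326, 0.0]
contact_force: [0.7, -1.2, -0.2]
width: -0.0001
finger_force: 0.1
```

Call:
servo_tool([
  [[0.1,0.021,0,0,0,0,0],[0,0,0,0,0,0,0]],
])

```text
time_s: 4.97
tcp_pos: [0.5547, 0.0288, 0.0242]
eef_rot: [-3.125, -0.326, 0.003]
contact_force: [-5.9, -1.7, 3.3]
width: 0.0002
finger_force: 3.0
```

Call:
servo_tool([
  [[0.1,0.021,0,0,0,0,0],[0,0,0,0,0,0,0]],
])

```text
time_s: 5.13
tcp_pos: [0.5547, 0.029, 0.0241]
eef_rot: [-3.124, -0.326, 0.006]
contact_force: [-11.2, -4.1, 7.3]
width: -0.0002
finger_force: 5.6
```

It's home, with force rising at TCP jig x ≈ -31.8 mm. Next I'll retreat and shift 42.5 mm along the row.

Call:
servo_tool([
  [[-0.86,-0.18,0,0,0,0,0],[-0.86,-0.18,0,0,0,0,0],[-0.86,-0.18,0,0,0,0,0],[-0.86,-0.18,0,0,0,0,0],[-0.44,2.08,0,0,0,0,0],[-0.44,2.08,0,0,0,0,0],[0,0,0,0,0,0,0]],
])

```text
time_s: 5.72
tcp_pos: [0.5118, 0.0656, 0.0243]
eef_rot: [-3.124, -0.327, 0.001]
contact_force: [-0.6, -0.6, -0.0]
width: 0.0001
finger_force: 0.0
```

Call:
servo_tool([
  [[0.39,0.083,0,0,0,0,0],[0.39,0.083,0,0,0,0,0],[0.39,0.083,0,0,0,0,0],[0.39,0.083,0,0,0,0,0],[0.39,0.083,0,0,0,0,0],[0.39,0.083,0,0,0,0,0],[0.39,0.083,0,0,0,0,0],[0,0,0,0,0,0,0]],
])

```text
time_s: 6.38
tcp_pos: [0.5418, 0.0693, 0.0243]
eef_rot: [3.125, 0.326, 0.001]
contact_force: [0.1, -0.4, 0.0]
width: -0.0004
finger_force: 0.0
```

```bash
python3 - <<'E'
from h import *
s=read_state();print(s["tcp_pos"],toj(s["tcp_pos"]),s["contact_force"])
E
```

```text
[0.54184045 0.06934338 0.02428009] [-0.03591472  0.08386758] [ 0.07182593 -0.38516954  0.03664127]
```

Call:
servo_tool([
  [[0.15,0.031,0,0,0,0,0],[0.15,0.031,0,0,0,0,0],[0,0,0,0,0,0,0]],
])

```text
time_s: 6.63
tcp_pos: [0.544, 0.07, 0.0243]
eef_rot: [3.125, 0.326, 0.0]
contact_force: [0.5, 0.1, 0.1]
width: -0.0001
finger_force: 0.1
```

Call:
servo_tool([
  [[0.1,0.021,0,0,0,0,0],[0,0,0,0,0,0,0]],
])

```text
time_s: 6.8
tcp_pos: [0.5448, 0.0702, 0.0243]
eef_rot: [-3.125, -0.326, 0.0]
contact_force: [-0.6, -0.3, -0.4]
width: -0.0001
finger_force: 0.3
```

Call:
servo_tool([
  [[0.1,0.021,0,0,0,0,0],[0,0,0,0,0,0,0]],
])

```text
time_s: 6.97
tcp_pos: [0.5458, 0.0704, 0.0243]
eef_rot: [-3.125, -0.326, 0.0]
contact_force: [-0.9, -0.4, -0.1]
width: -0.0002
finger_force: 0.3
```

Call:
servo_tool([
  [[0.1,0.021,0,0,0,0,0],[0,0,0,0,0,0,0]],
])

```text
time_s: 7.13
tcp_pos: [0.5459, 0.0705, 0.0242]
eef_rot: [-3.125, -0.326, 0.003]
contact_force: [-6.6, -2.7, 3.7]
width: -0.0001
finger_force: 3.1
```

Call:
servo_tool([
  [[0.1,0.021,0,0,0,0,0],[0,0,0,0,0,0,0]],
])

```text
time_s: 7.3
tcp_pos: [0.5459, 0.0706, 0.0241]
eef_rot: [-3.125, -0.326, 0.006]
contact_force: [-9.8, -3.3, 8.4]
width: 0.0002
finger_force: 5.6
```

```bash
python3 - <<'E'
from h import *
s=read_state();print(s["tcp_pos"],toj(s["tcp_pos"]),s["contact_force"])
E
```

```text
[0.54588888 0.07057878 0.02410859] [-0.03169843  0.08424034] [-9.82760908 -3.25778207  8.37507767]
```

Both cells are home. I'll back off, lift and go over to the lever's front side.

Call:
servo_tool([
  [[-0.9,-0.19,0,0,0,0,0],[-0.9,-0.19,0,0,0,0,0],[-0.9,-0.19,0,0,0,0,0],[0,0,3.3,0,0,0,0],[0,0,3.3,0,0,0,0],[0,0,3.3,0,0,0,0],[0,-3,0,0,0,0.05,0],[0,-3,0,0,0,0.05,0]],
])

```text
time_s: 7.97
tcp_pos: [0.5214, 0.0052, 0.1253]
eef_rot: [3.102, 0.489, 0.007]
contact_force: [0.2, -1.0, -0.9]
width: -0.0
finger_force: 0.0
```

Call:
servo_tool([
  [[1.6,-2.4,0,0,0,0.05,0],[1.6,-2.4,0,0,0,0.06,0],[1.6,-2.4,0,0,0,0,0],[1.6,-2.4,0,0,0,0,0],[1.6,-2.4,0,0,0,0,0],[1.6,-2.3,0,0,0,0,0],[0,0,0,0,0,0,0],[0,0,0,0,0,0,0]],
])

```text
time_s: 8.63
tcp_pos: [0.6167, -0.139, 0.1228]
eef_rot: [-3.074, -0.649, -0.0]
contact_force: [0.1, 0.8, -0.2]
width: -0.0002
finger_force: 0.0
```

```bash
python3 - <<'E'
from h import *
save("scene","s4.png",(185,165,310,245),6.4)
s=read_state();print(s["tcp_pos"],s["eef_rot"],toj(s["tcp_pos"]),tow(-.005,-.133))
E
```

```text
[ 0.61601803 -0.13794224  0.12282486] [-3.07296102e+00 -6.50103181e-01  1.08607538e-03] [-0.00614116 -0.1342681 ] [ 0.61687273 -0.13646582]
```

View pics/s4.png

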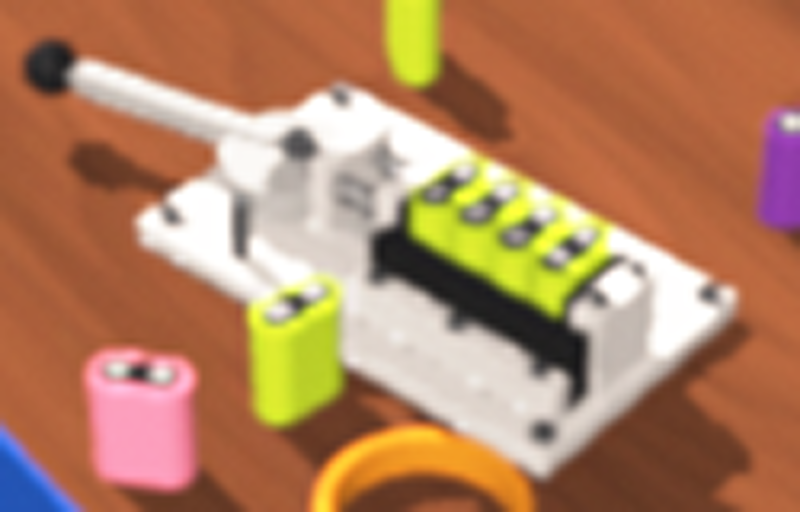

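All four tops are in one line, (452,182) to (575,248). Next: descend beside the lever, and compute the arc.

Call:
servo_tool([
  [[0,0,-3.3,0,0,0,0],[0,0,-3.3,0,0,0,0],[0,0,-2.2,0,0,0,0],[0,0,-1.1,0,0,0,0],[0,0,0,0,0,0,0]],
])

```text
time_s: 9.1
tcp_pos: [0.6148, -0.1366, 0.0222]
eef_rot: [-3.071, -0.652, 0.006]
contact_force: [-0.6, -0.2, 0.2]
width: -0.0002
finger_force: 0.0
```

```bash
python3 - <<'E'
from h import *
s=read_state();p=s["tcp_pos"][:2];print(s["tcp_pos"],s["contact_force"])
P=tow(0,-.045)
def C(th,off=.0155):
    a=th-1.75+Y; u=np.array([np.cos(a),np.sin(a)]); return P+.085*u-off*np.array([-u[1],u[0]])
prev=p
for th in np.r_[.39,.39+.085*np.arange(1,17)]:
    q=C(th);print(round(th,3),np.round((q-prev)*100,2));prev=q
E
```

```text
[ 0.61481764 -0.1366429   0.02221621] [-0.5944727  -0.15162343  0.15717814]
0.39 [0.92 0.34]
0.475 [0.71 0.2 ]
0.56 [0.69 0.26]
0.645 [0.66 0.32]
0.73 [0.63 0.37]
0.815 [0.6  0.43]
0.9 [0.56 0.48]
0.985 [0.52 0.52]
1.07 [0.47 0.56]
1.155 [0.42 0.6 ]
1.24 [0.37 0.64]
1.325 [0.31 0.66]
1.41 [0.26 0.69]
1.495 [0.2  0.71]
1.58 [0.13 0.72]
1.665 [0.07 0.73]
1.75 [0.01 0.73]
```

Call:
servo_tool([
  [[0.46,0.17,0,0,0,0,0],[0.46,0.17,0,0,0,0,0],[0.71,0.2,0,0,0,0.085,0],[0.69,0.26,0,0,0,0.085,0],[0.66,0.32,0,0,0,0.085,0],[0.63,0.37,0,0,0,0.085,0],[0,0,0,0,0,0,0]],
])

```text
time_s: 9.68
tcp_pos: [0.655, -0.1224, 0.026]
eef_rot: [2.914, 1.169, 0.004]
contact_force: [-0.5, -0.5, -0.6]
width: 0.0001
finger_force: 0.0
```

Call:
servo_tool([
  [[0.6,0.43,0,0,0,0.085,0],[0.56,0.48,0,0,0,0.085,0],[0.52,0.52,0,0,0,0.085,0],[0.47,0.56,0,0,0,0.085,0],[0.42,0.6,0,0,0,0.085,0],[0.37,0.64,0,0,0,0.085,0],[0,0,0,0,0,0,0]],
])

```text
time_s: 10.27
tcp_pos: [0.6835, -0.0899, 0.0255]
eef_rot: [2.528, 1.863, 0.002]
contact_force: [-0.1, -0.1, 0.6]
width: 0.0002
finger_force: 0.0
```

```bash
python3 - <<'E'
from h import *
s=read_state();p=s["tcp_pos"][:2];r=s["eef_rot"]
j=toj(p)-[0,-.045]; R=np.hypot(*j);print(s["tcp_pos"],s["contact_force"],"radius",R,"theta",np.arctan2(j[1],j[0])+np.arcsin(.0155/R)+1.75, "tool th",2*np.arctan2(r[1],r[0])-Y+.179)
E
```

```text
[ 0.68345808 -0.08990303  0.02553112] [-0.06946601 -0.09385462  0.62643513] radius 0.08958042037486423 theta 1.2458637927621539 tool th 1.2411571126739385
```

The force is about zero, so I'll check that the lever followed.

```bash
python3 - <<'E'
from h import *
save("scene","s5.png",(170,140,310,245),5.7)
E
```

```text
(no output)
```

View pics/s5.png

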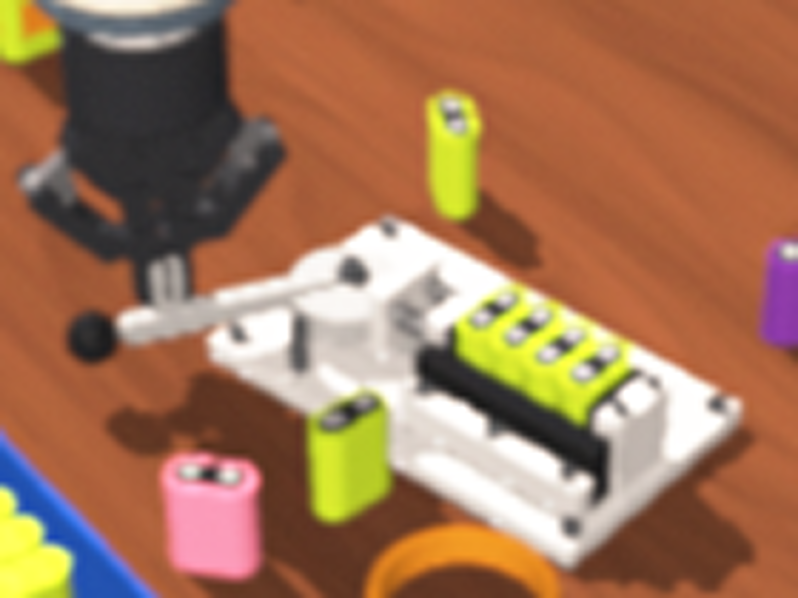

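The lever is following, with the knob at (92,337) and the cells still in line. I'll finish the arc.

Call:
servo_tool([
  [[0.31,0.66,0,0,0,0.085,0],[0.26,0.69,0,0,0,0.085,0],[0.2,0.71,0,0,0,0.085,0],[0.13,0.72,0,0,0,0.085,0],[0,0,0,0,0,0,0]],
])

```text
time_s: 10.73
tcp_pos: [0.6919, -0.0624, 0.0251]
eef_rot: [2.179, 2.262, 0.001]
contact_force: [0.1, -0.1, 0.7]
width: -0.0001
finger_force: 0.0
```

Call:
servo_tool([
  [[0.03,0.37,0,0,0,0.042,0],[0.03,0.36,0,0,0,0.042,0],[0,0.36,0,0,0,0.042,0],[0,0,0,0,0,0,0]],
])

```text
time_s: 11.07
tcp_pos: [0.6922, -0.0523, 0.0249]
eef_rot: [2.037, 2.39, 0.001]
contact_force: [-0.7, -0.1, 0.8]
width: -0.0001
finger_force: 0.0
```

```bash
cat > th.py <<'E'
from h import *
s=read_state();p=s["tcp_pos"][:2];r=s["eef_rot"]
j=toj(p)-[0,-.045]; R=np.hypot(*j);print(s["time_s"],s["tcp_pos"],s["contact_force"],"radius",R,"theta",np.arctan2(j[1],j[0])+np.arcsin(.0155/R)+1.75, "tool th",2*np.arctan2(r[1],r[0])-Y+.179)
E
python3 th.py
```

```text
11.0667 [ 0.69223535 -0.05226316  0.02487159] [-0.73437874 -0.10501832  0.8480682 ] radius 0.08869121341137619 theta 1.6845887716494812 tool th 1.7009458447621275
```

Call:
servo_tool([
  [[0,0.3,0,0,0,0.03,0],[-0.03,0.3,0,0,0,0.02,0],[0,0,0,0,0,0,0]],
])

```text
time_s: 11.32
tcp_pos: [0.6917, -0.0461, 0.0247]
eef_rot: [1.976, 2.442, 0.0]
contact_force: [1.4, -0.2, 0.6]
width: 0.0001
finger_force: 0.6
```

Call:
servo_tool([
  [[-0.03,0.15,0,0,0,0,0],[0,0,0,0,0,0,0]],
])

```text
time_s: 11.48
tcp_pos: [0.6914, -0.0448, 0.0245]
eef_rot: [1.975, 2.442, -0.0]
contact_force: [0.6, -2.7, 2.2]
width: -0.0
finger_force: 1.7
```

```bash
python3 th.py; python3 -c "
from h import *
save('scene','s6.png',(170,140,310,245),5.7)"
```

```text
11.4833 [ 0.69143199 -0.04484524  0.02449581] [ 0.63139404 -2.66853801  2.19754742] radius 0.08795375291516502 theta 1.7701669656499193 tool th 1.7524609623043896
```

View pics/s6.png

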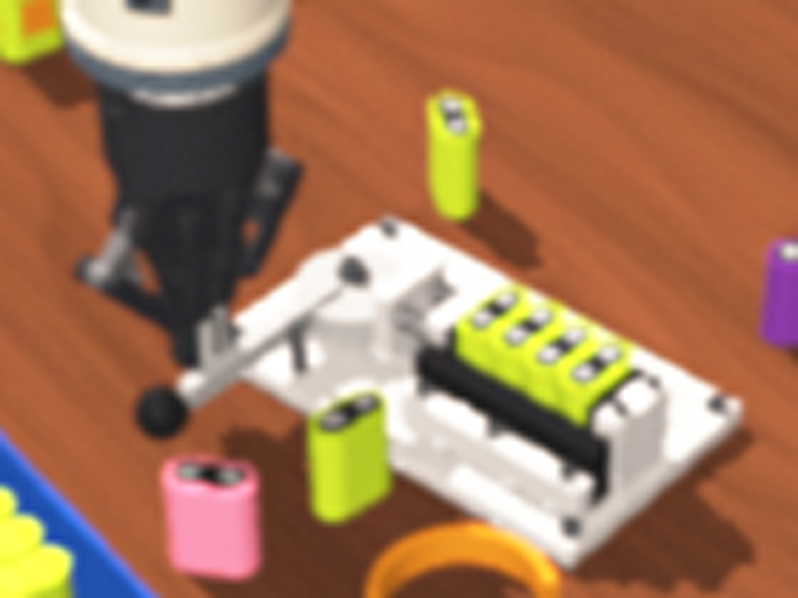

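The knob is now at (160,412) and the cells are in line. I'll push until the stop shows up in the force, then measure the knob.

Call:
servo_tool([
  [[-0.03,0.15,0,0,0,0,0],[0,0,0,0,0,0,0]],
])

```text
time_s: 11.7
tcp_pos: [0.6915, -0.0446, 0.0245]
eef_rot: [1.973, 2.442, -0.002]
contact_force: [1.8, -15.0, 2.4]
width: 0.0003
finger_force: 7.5
```

Call:
servo_tool([
  [[-0.03,0.15,0,0,0,0,0],[0,0,0,0,0,0,0],[0,0,0,0,0,0,0]],
])

```text
time_s: 11.95
tcp_pos: [0.6914, -0.0445, 0.0246]
eef_rot: [1.973, 2.441, -0.003]
contact_force: [2.4, -26.4, -0.2]
width: 0.0001
finger_force: 12.2
```

```bash
python3 th.py; python3 -c "
from h import *
k=toj(ray('scene',(170+160/5.7-.43,140+412/5.7-.43),.033));print('knob',k,np.arctan2(k[1]+.045,k[0])+1.75)"
```

```text
11.95 [ 0.69141531 -0.04447576  0.02456204] [  2.39234809 -26.3762876   -0.24715418] radius 0.0879567109180687 theta 1.7743658952449803 tool th 1.753137368490076
knob [ 0.1300772  -0.04171703] 1.7752332424290034
```

The lever is at its stop: the force rises steeply and the knob angle measures about 1.77 rad. I'll back off, lift, check and hand in.

Call:
servo_tool([
  [[0.1,-0.6,0,0,0,0,0],[0.2,-1,0,0,0,0,0],[0.2,-1,0,0,0,0,0],[0,0,3.3,0,0,0,0],[0,0,3.3,0,0,0,0],[0,0,3.3,0,0,0,0],[0,0,0,0,0,0,0],[0,0,0,0,0,0,0]],
])

```text
time_s: 12.62
tcp_pos: [0.6968, -0.0682, 0.1253]
eef_rot: [1.972, 2.442, 0.003]
contact_force: [-0.4, -0.2, -0.7]
width: -0.0001
finger_force: 0.0
```

```bash
python3 -c "
from h import *
save('scene','s7.png',(170,140,310,245),5.7);print(read_state()['tcp_pos'])"
```

```text
[ 0.69580075 -0.06788355  0.12362352]
```

View pics/s7.png

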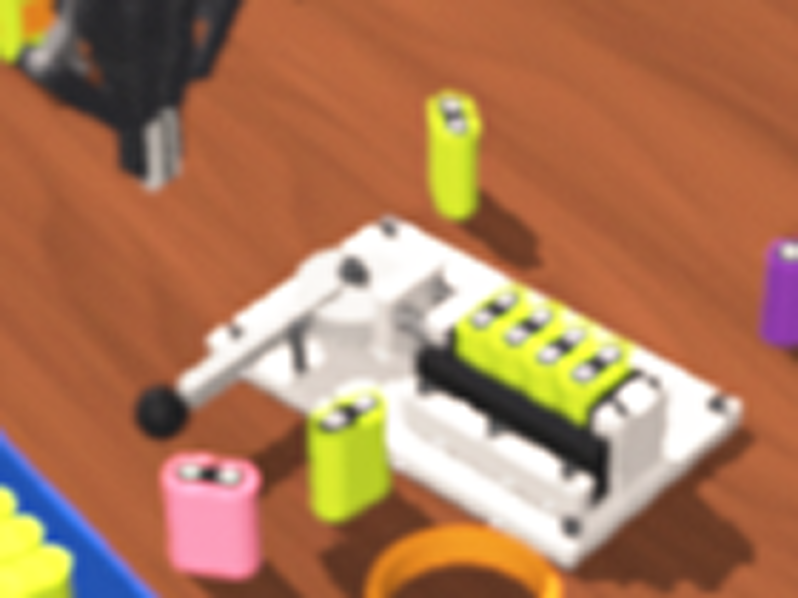

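The lever stays closed with its knob at (160,412). The four cells are in line and upright against the fence, and the spares are where they were.

```bash
python3 -c "
from rig import workorder
print(workorder.job_done())"
```

```text
the job is handed in; nothing more can be done
None
```

I handed the job in: all four cells stand in line and upright against the rear fence and the cam lever is at its stop; the pad's clamping force wasn't measured, and the hand-in returned no verdict.

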